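# Line up the bench consumables by height

## Robot

A 6-joint arm with a two-finger parallel gripper is mounted at the origin on a cart in front of the work surface, level with it; the furniture and walls round the work are solid. World frame = base frame: x ahead of the robot, y to its left, z up, the work surface at z = 0. Lengths are in m, angles in degrees, forces in N, time in s.
With the tool pointing down it reaches from about 0.4 to 0.825 m from the base axis. Payload 7 kg.
Tool frame: the origin (TCP) lies between the finger pads; the fingertips stand 19 mm ahead of it and the grasp point (between the pads) is the TCP; z points along the fingers, y is the line along which they close (so a half turn about z gives the same grasp; the last joint's range is limited). The gripper opens to 88 mm and grips with 3 to 60 N. Pads are 19 mm wide; open, the fingers measure 130 mm over their backs; the gripper's body (78 mm by 193 mm) begins 47 mm behind the grasp point.
Start: joints at [81.366, 20.546, 0.682, 0, -70.136, -16.507], TCP at [0.287, 0.611, 0.246] pointing down, gripper open.
Joint ranges: [-176.03, 176.03], [-82.01, 121.73], [-58.28, 71.71], [-173.87, 95.51], [-174.79, -0.11], [-173.66, 173.66]. Speed limits (degrees/s): [136.94, 136.94, 172.46, 180, 180, 180].

## Interface

Orientations are given as [roll, pitch, yaw] about the fixed x, y, z axes, in that order (R = Rz(yaw) Ry(pitch) Rx(roll)).
In Python, from plant import r gives the robot as it stands. The module is installed in compiled form; this text tells all that it offers.
- The arm moves only by the shell command python3 -m pendant 'ROWS' [OPENING] [FORCE]. ROWS is JSON, a list of rows, each a list of 6 numbers: the shift along the tool's x, y, z in mm, then the turn, a rotation vector about the tool's x, y, z in rad. In form: [[tx, ty, tz, wx, wy, wz], ...]. A call has 1 to 20 rows; each row is the pose to reach, as a shift and turn from the pose commanded when the call began, along the tool's axes at that moment; what a row does not reach only later rows make up. A row lasts 1/8 s, in which the tool goes at most 62.5 mm and 10.7 degrees, less where a joint would pass 70% of its speed; a pose out of reach is approached as far as the arm can. A call with a gripper value outside its range is refused whole. OPENING is the finger opening in mm, from 0 to 87.6, set as the call begins (- or left out, the last holds). The fingers move at their own pace and stop on an object; FORCE is the grip in N (left out, the last holds). Time passes only in rows, so rows that repeat a pose let the fingers close. It gives the time, the measured TCP pose, the force, the opening and the grip force at its end, in the units of the state.
- r.get_state(): the state, without advancing time (a new reading comes with each control period).
- r.capture(name): name is "scene" or "side" or "wrist"; returns the picture (400x640x3 uint8, red, green, blue); there is no depth.
- r.camera_params(name): a dict with "mtx" (3x3 intrinsics, pixels), "distortion" ([k1, k2, p1, p2, k3] as OpenCV has them; the pictures are not rectified), "rvec" (rotation vector, rad) and "tvec" (3), from world to camera coordinates, as OpenCV has them; the wrist camera has in their place "mount" (4x4, takes a point from camera to tool coordinates, whose origin is the TCP and whose axes are the flange's). Camera axes: x right, y down, z forward; pixel columns grow to the right and rows downward; lengths in m; the calibration is good to about 2 mm. A picture is of the moment at which its call begins: read the wrist's pose just before it. camera_params takes no time and is no camera call.
- r.close_job(): hands the job in; it is judged then, once.
The state is a dict: "time_s": time; "joints": joint angles; "qd": joint speeds; "joint_torque": joint torques, N m; "tcp_pos": TCP position; "eef_rot": TCP orientation; "contact_force": force on the tool from outside, world axes, zero at the start; "moment": the same for the moment, N m; "gripper_width": finger opening in m; "gripper_force": force on a finger pad.
Only numpy, scipy, OpenCV 4.12 (cv2) and the standard library are available. Lean on these libraries where they do the work, as an engineer would, in place of code of your own. Each camera call takes 0.05 s, during which the arm holds its last target. There are 200 camera calls.

## Task

Stand the solvent dispenser, the cup, the flux jar and the small tin on the four round rubber pads of the strip in order of height, the tallest on the pad beside the tall steel end stop and the shortest at the other end. Set each one upright in the middle of its own pad without tipping any over, and leave the flux syringe where it lies.

Things in the scene. Friction and masses are not known exactly. Their poses are not given: they have to be found in the camera images.
- dispenser_center (a point): solvent dispenser: round translucent, pale blue-green bottle 66 mm across up to 92 mm height, then a 42 mm blue collar and a fixed steel dish 50 mm across on top; 121 mm high in all, 0.15 to 0.25 kg; loose, stands upright on the bench; the point is on its axis, half-way up, z up (60 mm above its underside)
- cup_center (a point): open terracotta-coloured cup, empty, 56 mm across the rim, tapering to 48 mm at the foot, 78 mm high, about 0.12 kg; loose, stands upright on the bench; the point is on its axis, half-way up, z up (39 mm above its underside)
- jar_center (a point): brown flux jar with a white screw cap (closed, fixed), 44 mm across, the cap 41 mm, 47 mm high, about 0.07 kg; loose, stands upright on the bench; the point is on its axis, half-way up, z up (23.5 mm above its underside)
- tin_center (a point): small flat round white tin with a closed lid, 38 mm across, 19 mm high, about 0.04 kg; loose, stands upright on the bench; the point is on its axis, half-way up, z up (9.5 mm above its underside)
- pad_1: one of four alike round black rubber pads, 76 mm across and 3 mm thick, fixed in a straight row at a pitch of 95 mm on a flat aluminium strip 420 x 92 x 4 mm, which lies on the bench; origin at the centre of the pad's underside, 4 mm above the bench, its top 3 mm higher; z up, y along the row towards pad_1, x across the row. The pads are numbered along the row, pad_1 at the left end as the robot sees it
- pad_2: one of four alike round black rubber pads, 76 mm across and 3 mm thick, fixed in a straight row at a pitch of 95 mm on a flat aluminium strip 420 x 92 x 4 mm, which lies on the bench; origin at the centre of the pad's underside, 4 mm above the bench, its top 3 mm higher; z up, y along the row towards pad_1, x across the row. The pads are numbered along the row, pad_2 second from the left
- pad_3: one of four alike round black rubber pads, 76 mm across and 3 mm thick, fixed in a straight row at a pitch of 95 mm on a flat aluminium strip 420 x 92 x 4 mm, which lies on the bench; origin at the centre of the pad's underside, 4 mm above the bench, its top 3 mm higher; z up, y along the row towards pad_1, x across the row. The pads are numbered along the row, pad_3 third from the left
- pad_4: one of four alike round black rubber pads, 76 mm across and 3 mm thick, fixed in a straight row at a pitch of 95 mm on a flat aluminium strip 420 x 92 x 4 mm, which lies on the bench; origin at the centre of the pad's underside, 4 mm above the bench, its top 3 mm higher; z up, y along the row towards pad_1, x across the row. The pads are numbered along the row, pad_4 at the right end
- tall_stop: tall end stop: upright dark steel plate on a foot 16 mm wide, 70 mm across the row, 4 mm thick, 45 mm high, fixed at one end of the strip (either end; the other end has a low white bar 8 mm high), 56.5 mm beyond the centre of the nearest pad; origin at the middle of its foot, 4 mm above the bench; x across the row
- syringe_center (a point): flux syringe with a blue needle, 153 x 24 x 17 mm, lying loose at the left of the loose things; the point is at its middle, half-way up; to be left where it lies
Not all that is in view belongs to the job. Several things have the shape of the tall_stop; the one meant has the colours described above.

How it is judged (in metres and radians):
At the end, for the whole second after the job is handed in: Counting from the pad beside the tall steel end stop, the pads carry the dispenser, the cup, the jar and the tin in this order; each stands on its pad (height within 4 mm), centred within 12 mm, upright within 0.1 rad, and at rest (((horizontal distance between tall_stop and pad_1 below 0.09 m and horizontal distance between dispenser_center and pad_1 below 0.012 m and z of dispenser_center in the frame of pad_1 between 0.0595 and 0.0675 m and horizontal distance between cup_center and pad_2 below 0.012 m and z of cup_center in the frame of pad_2 between 0.038 and 0.046 m and horizontal distance between jar_center and pad_3 below 0.012 m and z of jar_center in the frame of pad_3 between 0.0225 and 0.0305 m and horizontal distance between tin_center and pad_4 below 0.012 m and z of tin_center in the frame of pad_4 between 0.0085 and 0.0165 m) or (horizontal distance between tall_stop and pad_4 below 0.09 m and horizontal distance between dispenser_center and pad_4 below 0.012 m and z of dispenser_center in the frame of pad_4 between 0.0595 and 0.0675 m and horizontal distance between cup_center and pad_3 below 0.012 m and z of cup_center in the frame of pad_3 between 0.038 and 0.046 m and horizontal distance between jar_center and pad_2 below 0.012 m and z of jar_center in the frame of pad_2 between 0.0225 and 0.0305 m and horizontal distance between tin_center and pad_1 below 0.012 m and z of tin_center in the frame of pad_1 between 0.0085 and 0.0165 m)) and angle between each of dispenser_center, cup_center, jar_center, tin_center's own z axis and vertical below 0.1 rad and linear speed of each of dispenser, cup, jar, tin below 0.02 m/s); the robot touches nothing.
It fails at once if the solvent dispenser is tipped over (angle between dispenser_center's own z axis and vertical above 0.6 rad).
It fails at once if the cup is tipped over (angle between cup_center's own z axis and vertical above 0.6 rad).
It fails at once if the flux jar is tipped over (angle between jar_center's own z axis and vertical above 0.6 rad).
It fails at once if the tin is tipped over (angle between tin_center's own z axis and vertical above 0.6 rad).
It fails at once if the flux syringe is shifted by more than 20 mm (distance of syringe_center from where it was at the start of the episode above 0.02 m).
It also fails if it takes over 120 s, if anything falls off the work surface, if the arm or the gripper's body presses on something with over 40 N, if the wrist force passes 120 N, or if a joint passes its speed limit or range.

## Working session

There is one attempt and no reset: what is moved stays moved. The work goes in short steps, Python scripts to look and compute and a shell command to move; the robot and the scene stay as the last step left them, time stands still between calls to the robot, and variables do not carry over. Pictures are saved under pics/ and viewed, at most 14 in all, crops included, and the job is handed in when it is done.

```bash
mkdir -p pics; cat > h.py <<'E'
import numpy as np, cv2
from plant import r
from scipy.spatial.transform import Rotation as R
def pose():
    s=r.get_state(); return R.from_euler('xyz',s['eef_rot'],degrees=True).as_matrix(),np.array(s['tcp_pos']),s
def cam(name):
    p=r.camera_params(name)
    if name=='wrist':
        Rt,t,_=pose(); M=np.array(p['mount']); A=Rt@M[:3,:3]; c=Rt@M[:3,3]+t
    else:
        A=cv2.Rodrigues(np.array(p['rvec'],float))[0].T; c=-A@np.array(p['tvec'],float).ravel()
    return np.array(p['mtx']),np.array(p['distortion'],float),A,c
def shot(name,f):
    C=cam(name); im=r.capture(name); cv2.imwrite('pics/'+f+'.png',im[:,:,::-1]); np.save('pics/'+f+'.npy',np.array(C,dtype=object),allow_pickle=True); return im,C
def load(f):
    return cv2.imread('pics/'+f+'.png'),np.load('pics/'+f+'.npy',allow_pickle=True)
def ray(C,uv,z):
    K,d,A,c=C; n=cv2.undistortPoints(np.array(uv,float).reshape(-1,1,2),K.astype(float),d.astype(float)).reshape(-1,2)
    v=np.c_[n,np.ones(len(n))]@A.T.astype(float); return (c+v*((z-c[2])/v[:,2])[:,None]).astype(float)
def proj(C,X):
    K,d,A,c=[np.array(a,float) for a in C]; return cv2.projectPoints(np.array(X,float).reshape(-1,1,3),cv2.Rodrigues(A.T)[0],-A.T@c,K,d)[0].reshape(-1,2)
E
python3 - <<'E'
from h import *
for n in ('scene','side','wrist'):
    im,C=shot(n,n+'0'); print(n,C[3],C[2][:,2])
print(pose())
E
```

```text
scene [0.44230125 0.79040534 1.26089649] [ 0.07172285 -0.53965706 -0.83882423]
side [-0.59730289  0.23517674  1.04620357] [ 0.74609698 -0.13457137 -0.65209649]
wrist [0.35573394 0.57900056 0.38605922] [-0.2539358   0.11794221 -0.96000325]
(array([[ 9.05250561e-01, -4.24877932e-01, -4.07150480e-04],
       [-4.24878106e-01, -9.05249802e-01, -1.17947835e-03],
       [ 1.32561431e-04,  1.24071276e-03, -9.99999222e-01]]), array([0.28664577, 0.61073019, 0.24485637]), {'time_s': 0.15, 'joints': array([ 8.13665101e+01,  2.05802987e+01,  6.45346855e-01, -1.37364952e-02,
       -7.01353640e+01, -1.65047877e+01]), 'qd': array([-0.08699132, -0.0900673 ,  0.22521614,  0.11811318,  0.04537628,
       -0.02750984]), 'joint_torque': array([ 6.87992560e-04, -5.83274639e+01,  2.93292511e+01,  7.00115025e+00,
        8.84616107e-03, -9.99027498e-05]), 'tcp_pos': array([0.28664577, 0.61073019, 0.24485637]), 'eef_rot': array([ 1.79928912e+02, -7.59521055e-03, -2.51429484e+01]), 'contact_force': array([-0.45735505,  0.5564013 , -1.26244347]), 'moment': array([ 0.03201731, -0.00848898, -0.01102481]), 'gripper_force': 0.0, 'gripper_width': 0.08817936206536513})
```

View pics/scene0.png

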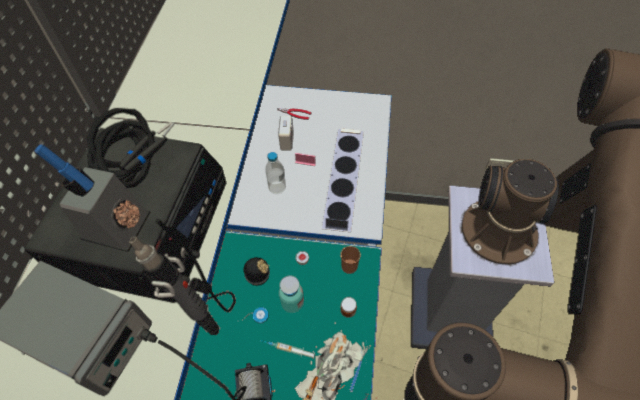

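View pics/side0.png

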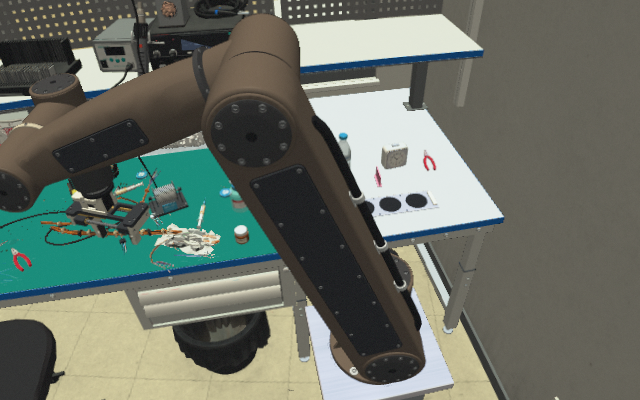

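The scene view shows the strip's pads at about (349,144), (345,165), (342,187) and (339,212), with a dark stop near (337,224) and a white bar near (350,131). Candidate things are the dispenser (291,293), cup (350,260), jar (348,307), tin (302,257) or the blue disc (260,315), and syringe (290,348). I'll confirm them in one enlarged crop.

```bash
python3 - <<'E'
from h import *
im,C=load('scene0')
a=cv2.resize(im[120:250,220:400],None,fx=4,fy=4,interpolation=cv2.INTER_CUBIC)
cv2.imwrite('pics/c1.png',a)
b=cv2.resize(im[235:365,230:390],None,fx=4,fy=4,interpolation=cv2.INTER_CUBIC)
cv2.imwrite('pics/c2.png',b)
for n,uv,z in [('p4',(349,144),.007),('p3',(345,165),.007),('p2',(342,187),.007),('p1',(339,212),.007),('disp',(291,293),.06),('cup',(350,260),.04),('jar',(348,303),.047),('tin',(302,257),.019),('blue',(260,315),.019)]: print(n,ray(C,[uv],z).round(3))
E
```

```text
p4 [[ 0.496 -0.289  0.007]]
p3 [[ 0.501 -0.194  0.007]]
p2 [[ 0.502 -0.102  0.007]]
p1 [[ 0.501 -0.004  0.007]]
disp [[0.601 0.306 0.06 ]]
cup [[0.45  0.177 0.04 ]]
jar [[0.444 0.311 0.047]]
tin [[0.592 0.173 0.019]]
blue [[0.681 0.364 0.019]]
```

View pics/c1.png

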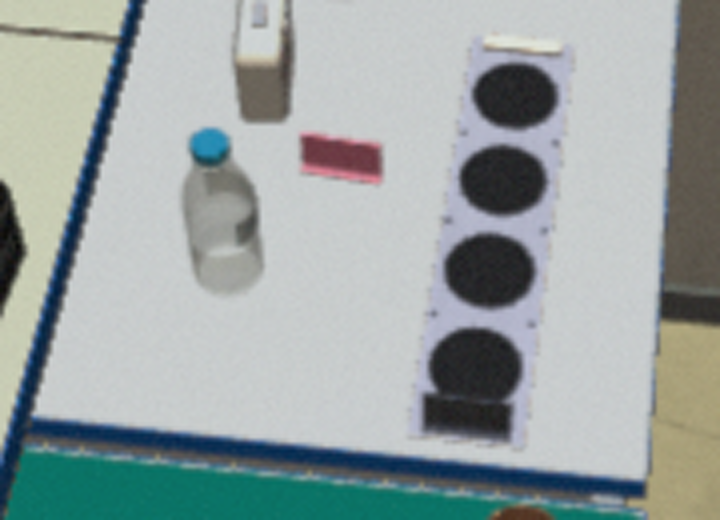

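View pics/c2.png

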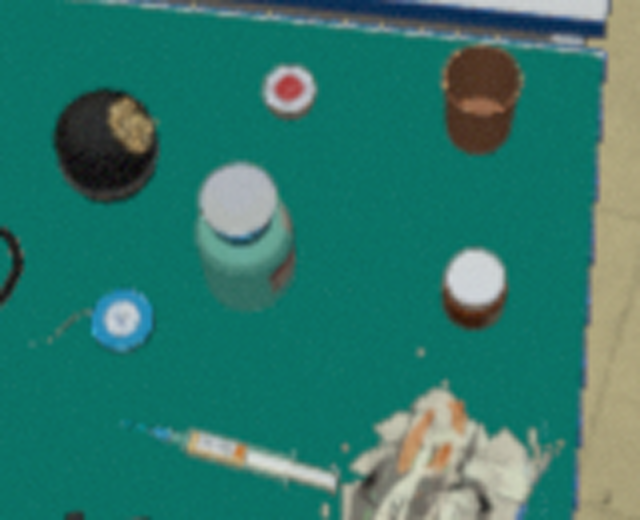

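The dark upright plate at (337,224) is on the strip beside pad_1. The pink plate at (305,159) has the same shape but is off the strip and the wrong colour, so the tall stop is at pad_1. The order is therefore dispenser on pad_1, cup on pad_2, jar on pad_3 and tin on pad_4. The tin is the white disc with a red dot at (302,257). The blue spool at (260,315) is not it. Next I'll measure precisely.

```bash
python3 - <<'E'
from h import *
im,C=load('scene0'); im=im.astype(int)
def blob(mask,seed,z,rad=14):
    m=np.zeros(mask.shape,np.uint8); y,x=seed[1],seed[0]; m[y-rad:y+rad+1,x-rad:x+rad+1]=mask[y-rad:y+rad+1,x-rad:x+rad+1]
    cs=cv2.findContours(m,cv2.RETR_EXTERNAL,cv2.CHAIN_APPROX_NONE)[0]; c=max(cs,key=cv2.contourArea)
    P=ray(C,c.reshape(-1,2),z)[:,:2]; (cx,cy),rr=cv2.minEnclosingCircle(P.astype(np.float32)); print(seed,(cx,cy),'diam',2*rr,'ext',np.ptp(P,axis=0), 'mid',(P.max(0)+P.min(0))/2)
    return np.array([cx,cy])
mx=im.max(2); mn=im.min(2)
pads=[blob(mx<90,s,.007,12) for s in [(349,144),(345,165),(342,187)]]
d=(pads[0]-pads[2])/2; print('pitch',np.hypot(*d),np.hypot(*(pads[0]-pads[1])),np.hypot(*(pads[1]-pads[2])),'p1',pads[2]-d,'dir',np.degrees(np.arctan2(-d[1],-d[0])))
g=im[:,:,1]; 
print('disp');blob((mn>130)&(mx-mn<40),(289,285),.121)
print('jar');blob((mn>130)&(mx-mn<50),(348,304),.047)
print('tin');blob((im[:,:,2]>120),(302,257),.019,9)
print('cup');blob((im[:,:,2]>im[:,:,1]+10),(350,255),.078,12)
E
```

```text
(349, 144) (0.4984867572784424, -0.29149243235588074) diam 0.07198191434144974 ext [0.06784546 0.07016793] mid [ 0.49834742 -0.29146602]
(345, 165) (0.49985790252685547, -0.19696564972400665) diam 0.07137951254844666 ext [0.06900694 0.06745038] mid [ 0.50088712 -0.19694642]
(342, 187) (0.5020227432250977, -0.1017640233039856) diam 0.07210542261600494 ext [0.06765969 0.06999635] mid [ 0.50167367 -0.1011959 ]
pitch 0.09488067822003882 0.09453672658827265 0.09522623697419749 p1 [ 0.50379074 -0.00689982] dir 88.93229685375567
disp
(289, 285) (0.6016784310340881, 0.3076120913028717) diam 0.04923337697982788 ext [0.0482558  0.04881479] mid [0.60165105 0.30743762]
jar
(348, 304) (0.4425868093967438, 0.3138634264469147) diam 0.04011744633316994 ext [0.03835902 0.03630939] mid [0.44274921 0.31351362]
tin
(302, 257) (0.5925134420394897, 0.17306821048259735) diam 0.038155779242515564 ext [0.03624895 0.03481526] mid [0.59246599 0.1730565 ]
cup
(350, 255) (0.4540018141269684, 0.1875258833169937) diam 0.07255420833826065 ext [0.05138171 0.06851539] mid [0.45181905 0.18560779]
```

```bash
python3 -m pendant '[[41,14,0,0,0,0.113],[83,28,0,0,0,0.226],[124,42,0,0,0,0.34],[166,56,0,0,0,0.452],[207,70,0,0,0,0.565],[248,84,0,0,0,0.68],[290,98,0,0,0,0.79],[331,112,0,0,0,0.905],[373,126,0,0,0,1.02],[414,140,0,0,0,1.13],[414,140,0,0,0,1.13],[414,140,0,0,0,1.13]]' 87
python3 - <<'E'
from h import *
im,C=shot('wrist','w1'); print(pose()[1], pose()[2]['eef_rot'],C[3],C[2][:,2])
for n,X in dict(disp=(.6017,.3076,.121),tin=(.5925,.173,.019),cup=(.452,.182,.078),jar=(.4426,.3138,.047)).items(): print(n,proj(C,[X]).round(0))
E
```

```text
time_s: 1.65
tcp_pos: [0.6019, 0.3082, 0.2451]
eef_rot: [180.0, -0.0, -89.9]
contact_force: [0.0, -0.3, 0.6]
gripper_width: 0.087
gripper_force: 0.0
[0.60165256 0.30872677 0.24533732] [ 1.79976516e+02 -5.37118905e-03 -8.98336899e+01] [0.60255927 0.23276244 0.38647618] [-4.58602468e-04  2.80309010e-01 -9.59909709e-01]
disp [[321. 197.]]
tin [[330.  42.]]
cup [[495.  43.]]
jar [[472. 184.]]
```

View pics/w1.png

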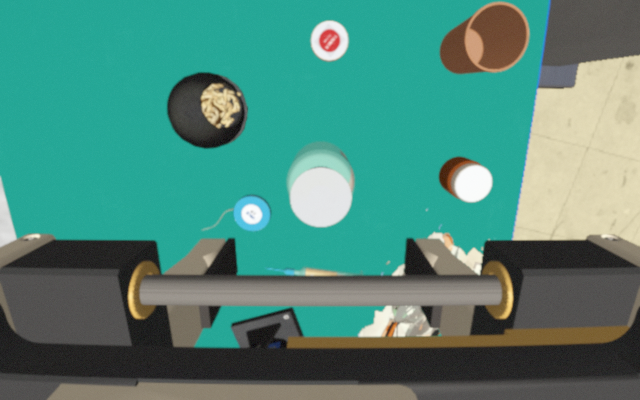

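The wrist view agrees with my estimates: dish (321,196), jar cap (472,182), tin (329,40) and cup rim (498,37). I'll descend on the dispenser.

```bash
python3 - <<'E'
from h import *
im,C=load('w1'); print(ray(C,[(498,37)],.078),ray(C,[(329,40)],.019),ray(C,[(472,182)],.047),ray(C,[(321,196)],.121))
E
python3 -m pendant '[[1,0,25,0,0,0],[1,0,50,0,0,0],[1,0,75,0,0,0],[1,0,95,0,0,0],[1,0,115,0,0,0],[1,0,130,0,0,0],[1,0,145,0,0,0],[1,0,155,0,0,0],[1,0,162,0,0,0],[1,0,162,0,0,0],[1,0,162,0,0,0]]'
python3 -m pendant '[[0,0,0,0,0,0],[0,0,0,0,0,0],[0,0,0,0,0,0],[0,0,0,0,0,0],[0,0,0,0,0,0],[0,0,0,0,0,0]]' 50 20
```

```text
[[0.45017787 0.17692675 0.078     ]] [[0.593711   0.17140826 0.019     ]] [[0.4433357  0.31187182 0.047     ]] [[0.60175716 0.30675307 0.121     ]]
time_s: 3.08
tcp_pos: [0.6024, 0.3075, 0.0841]
eef_rot: [-180.0, 0.0, -89.9]
contact_force: [0.6, -0.4, -0.3]
gripper_width: 0.0868
gripper_force: 0.0
time_s: 3.82
tcp_pos: [0.6021, 0.3075, 0.0838]
eef_rot: [-180.0, 0.0, -89.9]
contact_force: [-0.8, -0.3, 3.6]
gripper_width: 0.0656
gripper_force: 20.0
```

```bash
python3 -m pendant '[[0,0,-5,0,0,0],[0,0,-15,0,0,0],[0,0,-30,0,0,0],[0,0,-50,0,0,0],[0,0,-70,0,0,0],[0,0,-90,0,0,0],[0,0,-103,0,0,0],[0,0,-110,0,0,0]]'
python3 -m pendant '[[8,2.5,0,0,0,0],[24,7.5,0,0,0,0],[48,15,0,0,0,0],[77,24,0,0,0,0],[106,33,0,0,0,0],[135,42,0,0,0,0],[164,51,0,0,0,0],[193,60,0,0,0,0],[222,69.5,0,0,0,0],[251,79,0,0,0,0],[277,87,0,0,0,0],[297,93,0,0,0,0],[310,97,0,0,0,0],[314.5,98.5,0,0,0,0],[314.5,98.5,0,0,0,0],[314.5,98.5,0,0,0,0]]'
python3 - <<'E'
from h import *
im,C=shot('wrist','w2'); print(pose()[1])
print(proj(C,[(.5038,-.0069,.007),(.502,-.1016,.007),(.4999,-.197,.007)]))
shot('scene','s2')
E
```

```text
time_s: 4.82
tcp_pos: [0.6023, 0.3075, 0.1948]
eef_rot: [-179.9, 0.1, -89.9]
contact_force: [-0.0, -0.1, -0.9]
gripper_width: 0.0659
gripper_force: 20.0
time_s: 6.82
tcp_pos: [0.5045, -0.0068, 0.1935]
eef_rot: [-180.0, 0.0, -89.9]
contact_force: [0.4, -0.2, -1.6]
gripper_width: 0.0658
gripper_force: 20.0
[ 0.50447659 -0.0067757   0.19349017]
[[321.47970224 180.57228916]
 [323.7250124   80.99340185]
 [326.64689435 -34.25479764]]
```

View pics/w2.png

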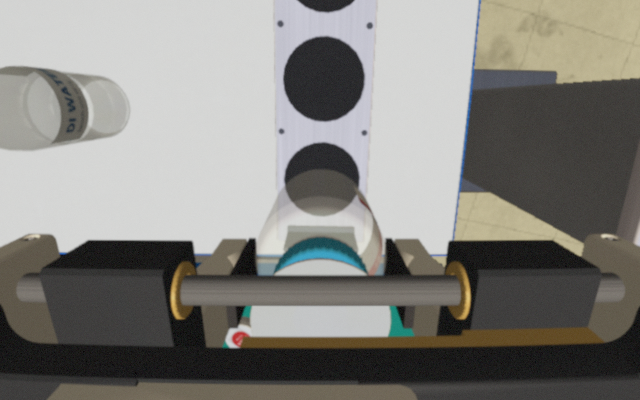

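Pad_2 shows at (324,78), about 2 mm further in −y than estimated, so I'll average the two. Lowering the dispenser.

```bash
python3 -m pendant '[[1.5,0.5,10,0,0,0],[1.5,0.5,30,0,0,0],[1.5,0.5,50,0,0,0],[1.5,0.5,70,0,0,0],[1.5,0.5,85,0,0,0],[1.5,0.5,94,0,0,0],[1.5,0.5,99,0,0,0],[1.5,0.5,100.5,0,0,0],[1.5,0.5,101.5,0,0,0],[1.5,0.5,102.5,0,0,0],[1.5,0.5,102.5,0,0,0]]'
```

```text
time_s: 8.3
tcp_pos: [0.5038, -0.0088, 0.0913]
eef_rot: [-180.0, 0.0, -89.9]
contact_force: [0.6, 0.4, -1.4]
gripper_width: 0.066
gripper_force: 20.0
```

```bash
python3 -m pendant '[[0,0,0.5,0,0,0],[0,0,1,0,0,0],[0,0,1,0,0,0]]'
```

```text
time_s: 8.68
tcp_pos: [0.5038, -0.0088, 0.0907]
eef_rot: [-180.0, -0.0, -89.9]
contact_force: [-3.0, 0.8, 5.4]
gripper_width: 0.0658
gripper_force: 20.0
```

```bash
python3 -m pendant '[[0,0,0,0,0,0],[0,0,0,0,0,0],[0,0,0,0,0,0],[0,0,0,0,0,0],[0,0,-5,0,0,0],[0,0,-20,0,0,0],[0,0,-45,0,0,0],[0,0,-75,0,0,0],[0,0,-105,0,0,0],[0,0,-130,0,0,0],[0,0,-145,0,0,0],[0,0,-145,0,0,0]]' 87.5
python3 -m pendant '[[-20,5,0,0,0,0],[-50,14,0,0,0,0],[-90,26,0,0,0,0],[-130,38,0,0,0,0],[-160,47,0,0,0,0],[-180,53,0,0,0,0],[-187,54,0,0,0,0],[-187,54,0,0,0,0],[-187,54,0,0,0,0]]'
python3 - <<'E'
from h import *
im,C=shot('wrist','w3'); print(pose()[1],proj(C,[(.450,.178,.078)]))
hsv=cv2.cvtColor(im,cv2.COLOR_RGB2HSV); m=((hsv[...,0]<15)&(hsv[...,1]>90)&(hsv[...,2]>50)).astype(np.uint8); m[235:]=0
for c in cv2.findContours(m,cv2.RETR_EXTERNAL,cv2.CHAIN_APPROX_NONE)[0]:
    if cv2.contourArea(c)>300: print(cv2.boundingRect(c), cv2.contourArea(c))
E
```

```text
time_s: 10.18
tcp_pos: [0.5042, -0.0086, 0.2363]
eef_rot: [-179.9, 0.0, -89.9]
contact_force: [0.2, 0.1, -0.1]
gripper_width: 0.0873
gripper_force: 0.0
time_s: 11.3
tcp_pos: [0.4493, 0.1774, 0.2347]
eef_rot: [180.0, -0.0, -89.9]
contact_force: [-0.2, 0.6, -1.0]
gripper_width: 0.0875
gripper_force: 0.0
[0.44942211 0.17742941 0.23482866] [[320.01558471 188.66561972]]
(288, 152, 60, 65) 2805.5
```

View pics/w3.png

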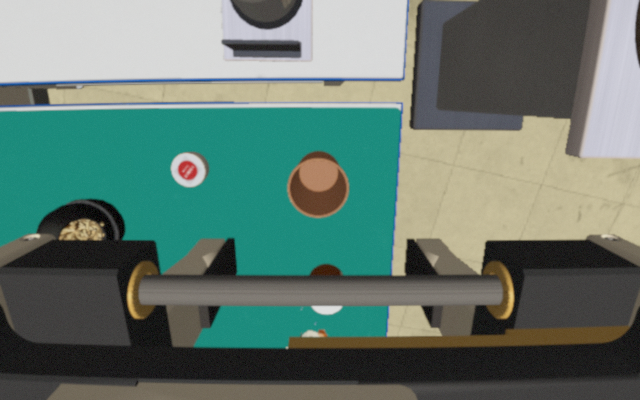

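Cup rim is centred at (318,187), against (320,189) predicted. Descending.

```bash
python3 -m pendant '[[1,-1,20,0,0,0],[1,-1,50,0,0,0],[1,-1,80,0,0,0],[1,-1,105,0,0,0],[1,-1,130,0,0,0],[1,-1,150,0,0,0],[1,-1,165,0,0,0],[1,-1,177,0,0,0],[1,-1,184,0,0,0],[1,-1,184,0,0,0],[1,-1,184,0,0,0]]'
python3 -m pendant '[[0,0,0,0,0,0],[0,0,0,0,0,0],[0,0,0,0,0,0],[0,0,0,0,0,0],[0,0,0,0,0,0],[0,0,0,0,0,0],[0,0,0,0,0,0]]' 40 15
python3 -m pendant '[[0,0,-5,0,0,0],[0,0,-15,0,0,0],[0,0,-30,0,0,0],[0,0,-50,0,0,0],[0,0,-75,0,0,0],[0,0,-100,0,0,0],[0,0,-125,0,0,0],[0,0,-143,0,0,0],[0,0,-150,0,0,0],[0,0,-150,0,0,0]]'
```

```text
time_s: 12.72
tcp_pos: [0.4506, 0.1773, 0.0515]
eef_rot: [-180.0, 0.0, -89.9]
contact_force: [-0.7, -0.1, 1.1]
gripper_width: 0.0878
gripper_force: 0.0
time_s: 13.6
tcp_pos: [0.4505, 0.1772, 0.0512]
eef_rot: [-180.0, 0.0, -89.9]
contact_force: [1.3, -0.3, 1.4]
gripper_width: 0.0545
gripper_force: 15.0
time_s: 14.85
tcp_pos: [0.4502, 0.1771, 0.2013]
eef_rot: [-180.0, 0.0, -89.9]
contact_force: [0.0, -0.1, -1.5]
gripper_width: 0.0545
gripper_force: 15.0
```

```bash
python3 -m pendant '[[8,-1.5,0,0,0,0],[24,-4.5,0,0,0,0],[48,-9,0,0,0,0],[77,-14,0,0,0,0],[106,-19,0,0,0,0],[135,-25,0,0,0,0],[164,-30,0,0,0,0],[193,-35,0,0,0,0],[220,-40,0,0,0,0],[245,-45,0,0,0,0],[264,-48,0,0,0,0],[276,-50,0,0,0,0],[280,-51,0,0,0,0],[280,-51,0,0,0,0],[280,-51,0,0,0,0]]'
python3 - <<'E'
from h import *
im,C=shot('wrist','w4'); print(pose()[1],proj(C,[(.4999,-.197,.007),(.4985,-.2915,.007),(.502,-.1016,.007)]))
m=((im.max(2)<75)).astype(np.uint8); m[220:]=0
for c in cv2.findContours(m,cv2.RETR_EXTERNAL,cv2.CHAIN_APPROX_NONE)[0]:
    if cv2.contourArea(c)>300: print(cv2.boundingRect(c), cv2.contourArea(c),ray(C,c.reshape(-1,2),.007).min(0),ray(C,c.reshape(-1,2),.007).max(0))
E
```

```text
time_s: 16.73
tcp_pos: [0.5018, -0.1024, 0.2011]
eef_rot: [-180.0, 0.0, -89.9]
contact_force: [-0.2, 1.0, -2.0]
gripper_width: 0.0545
gripper_force: 15.0
[ 0.50189712 -0.10233511  0.20112243] [[323.08958035  81.61537227]
 [325.10338287 -29.67752611]
 [320.63730692 179.69256608]]
(285, 143, 71, 61) 3199.0 [ 0.4666361  -0.13895046  0.007     ] [ 0.53853947 -0.07673184  0.007     ]
(454, 126, 173, 94) 12708.5 [ 0.18230121 -0.15652498  0.007     ] [ 0.36166736 -0.05889125  0.007     ]
(284, 40, 77, 81) 4796.5 [ 0.46466509 -0.23374814  0.007     ] [ 0.53707273 -0.16129388  0.007     ]
(295, 0, 60, 14) 526.0 [ 0.47236604 -0.26752995  0.007     ] [ 0.52546437 -0.25660916  0.007     ]
```

View pics/w4.png

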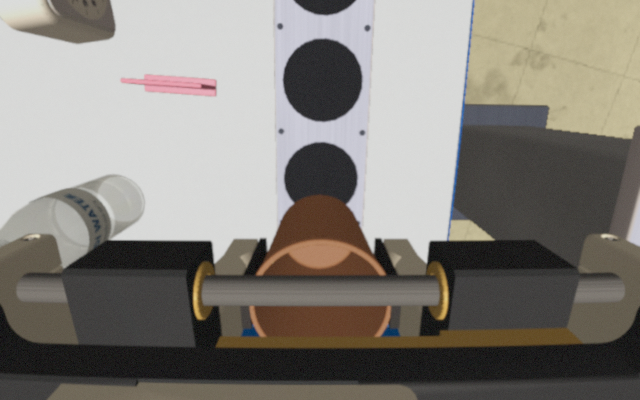

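Pad_3 is centred at (323,80) and pad_2 under the cup at about (.5026,−.1027), both as expected. Lowering.

```bash
python3 -m pendant '[[0.5,-0.5,10,0,0,0],[0.5,-0.5,30,0,0,0],[0.5,-0.5,55,0,0,0],[0.5,-0.5,80,0,0,0],[0.5,-0.5,105,0,0,0],[0.5,-0.5,125,0,0,0],[0.5,-0.5,135,0,0,0],[0.5,-0.5,139,0,0,0],[0.5,-0.5,141,0,0,0],[0.5,-0.5,142.3,0,0,0],[0.5,-0.5,143,0,0,0],[0.5,-0.5,143.3,0,0,0],[0.5,-0.5,143.3,0,0,0]]'
```

```text
time_s: 18.4
tcp_pos: [0.5027, -0.1033, 0.0582]
eef_rot: [-180.0, -0.0, -89.9]
contact_force: [-0.5, -0.0, 2.3]
gripper_width: 0.0544
gripper_force: 15.0
```

```bash
python3 -m pendant '[[0,0,0,0,0,0],[0,0,0,0,0,0],[0,0,0,0,0,0],[0,0,0,0,0,0],[0,0,-5,0,0,0],[0,0,-20,0,0,0],[0,0,-45,0,0,0],[0,0,-75,0,0,0],[0,0,-105,0,0,0],[0,0,-135,0,0,0],[0,0,-160,0,0,0],[0,0,-165,0,0,0],[0,0,-165,0,0,0]]' 87.5
python3 -m pendant '[[-15,2,0,0,0,0],[-45,6,0,0,0,0],[-85,12,0,0,0,0],[-130,18,0,0,0,0],[-175,25,0,0,0,0],[-220,31,0,0,0,0],[-265,38,0,0,0,0],[-310,44,0,0,0,0],[-350,50,0,0,0,0],[-385,55,0,0,0,0],[-407,58,0,0,0,0],[-416,59,0,0,0,0],[-416,59,0,0,0,0],[-416,59,0,0,0,0]]'
python3 - <<'E'
from h import *
im,C=shot('wrist','w5'); print(pose()[1],proj(C,[(.4432,.3125,.047)]))
m=(im.min(2)>150).astype(np.uint8); m[235:]=0
for c in cv2.findContours(m,cv2.RETR_EXTERNAL,cv2.CHAIN_APPROX_NONE)[0]:
    if cv2.contourArea(c)>300: P=ray(C,c.reshape(-1,2),.047); print(cv2.boundingRect(c),(P.min(0)+P.max(0))/2,np.ptp(P,axis=0))
E
```

```text
time_s: 20.02
tcp_pos: [0.5023, -0.1032, 0.2233]
eef_rot: [-179.9, 0.0, -89.9]
contact_force: [-0.3, -0.4, -0.5]
gripper_width: 0.0875
gripper_force: 0.0
time_s: 21.78
tcp_pos: [0.4426, 0.3117, 0.2227]
eef_rot: [180.0, -0.0, -89.9]
contact_force: [0.5, 1.1, -1.0]
gripper_width: 0.0875
gripper_force: 0.0
[0.44267956 0.31168745 0.22281402] [[320.149042   183.99580115]]
(97, 207, 22, 21) [0.66003975 0.34699857 0.047     ] [0.02248211 0.0215748  0.        ]
(300, 165, 42, 40) [0.44283973 0.31332168 0.047     ] [0.03992761 0.03897487 0.        ]
(143, 12, 39, 43) [0.58188778 0.17653052 0.047     ] [3.43845478e-02 3.43538152e-02 1.11022302e-16]
(606, 0, 34, 32) [0.17179235 0.15679145 0.047     ] [3.36553835e-02 2.62851715e-02 1.11022302e-16]
(391, 0, 249, 235) [0.23781843 0.25847844 0.047     ] [2.67505342e-01 2.15226994e-01 1.11022302e-16]
```

```bash
python3 -m pendant '[[-1.5,0,20,0,0,0],[-1.5,0,50,0,0,0],[-1.5,0,85,0,0,0],[-1.5,0,115,0,0,0],[-1.5,0,140,0,0,0],[-1.5,0,160,0,0,0],[-1.5,0,175,0,0,0],[-1.5,0,186,0,0,0],[-1.5,0,193,0,0,0],[-1.5,0,193,0,0,0],[-1.5,0,193,0,0,0]]'
python3 -m pendant '[[0,0,0,0,0,0],[0,0,0,0,0,0],[0,0,0,0,0,0],[0,0,0,0,0,0],[0,0,0,0,0,0],[0,0,0,0,0,0],[0,0,0,0,0,0],[0,0,0,0,0,0]]' 30 12
python3 -m pendant '[[0,0,-5,0,0,0],[0,0,-15,0,0,0],[0,0,-30,0,0,0],[0,0,-50,0,0,0],[0,0,-75,0,0,0],[0,0,-100,0,0,0],[0,0,-125,0,0,0],[0,0,-143,0,0,0],[0,0,-150,0,0,0],[0,0,-150,0,0,0]]'
```

```text
time_s: 23.2
tcp_pos: [0.4428, 0.3144, 0.0302]
eef_rot: [-180.0, 0.0, -89.9]
contact_force: [0.0, 0.9, 0.2]
gripper_width: 0.0873
gripper_force: 0.0
time_s: 24.2
tcp_pos: [0.4426, 0.3141, 0.0298]
eef_rot: [180.0, -0.0, -89.9]
contact_force: [-0.9, 0.2, -0.0]
gripper_width: 0.0437
gripper_force: 12.0
time_s: 25.45
tcp_pos: [0.4426, 0.3142, 0.1804]
eef_rot: [-180.0, 0.1, -89.9]
contact_force: [0.1, -0.8, -0.6]
gripper_width: 0.0436
gripper_force: 12.0
```

```bash
python3 -m pendant '[[10,-1,0,0,0,0],[30,-3,0,0,0,0],[60,-7,0,0,0,0],[95,-11,0,0,0,0],[130,-15,0,0,0,0],[165,-18,0,0,0,0],[200,-22,0,0,0,0],[235,-26,0,0,0,0],[270,-30,0,0,0,0],[305,-34,0,0,0,0],[340,-38,0,0,0,0],[375,-42,0,0,0,0],[410,-46,0,0,0,0],[445,-50,0,0,0,0],[473,-53,0,0,0,0],[495,-55,0,0,0,0],[507,-56.5,0,0,0,0],[511,-57,0,0,0,0],[511,-57,0,0,0,0],[511,-57,0,0,0,0]]'
python3 - <<'E'
from h import *
im,C=shot('wrist','w6'); print(pose()[1],proj(C,[(.4985,-.2915,.007),(.5008,-.1975,.007)]))
m=((im.max(2)<75)).astype(np.uint8); m[220:]=0
for c in cv2.findContours(m,cv2.RETR_EXTERNAL,cv2.CHAIN_APPROX_NONE)[0]:
    if cv2.contourArea(c)>300: P=ray(C,c.reshape(-1,2),.007);print(cv2.boundingRect(c),(P.min(0)+P.max(0))/2,np.ptp(P,axis=0),P.min(0))
E
```

```text
time_s: 27.95
tcp_pos: [0.5006, -0.1962, 0.1798]
eef_rot: [-180.0, 0.0, -89.8]
contact_force: [-0.2, 0.2, 0.2]
gripper_width: 0.0439
gripper_force: 12.0
[ 0.50061054 -0.19622919  0.17985304] [[323.42949582  79.46418894]
 [320.57973527 182.55992918]]
(460, 163, 141, 57) [ 0.2877776  -0.18875901  0.007     ] [0.14781609 0.05672856 0.        ] [ 0.21386955 -0.21712328  0.007     ]
(283, 145, 76, 75) [ 0.50082368 -0.19689214  0.007     ] [7.23755430e-02 7.31314999e-02 5.55111512e-17] [ 0.46463591 -0.23345789  0.007     ]
(282, 34, 83, 87) [ 0.49899489 -0.29257409  0.007     ] [7.27999944e-02 7.26824984e-02 1.11022302e-16] [ 0.46259489 -0.32891534  0.007     ]
```

View pics/w6.png

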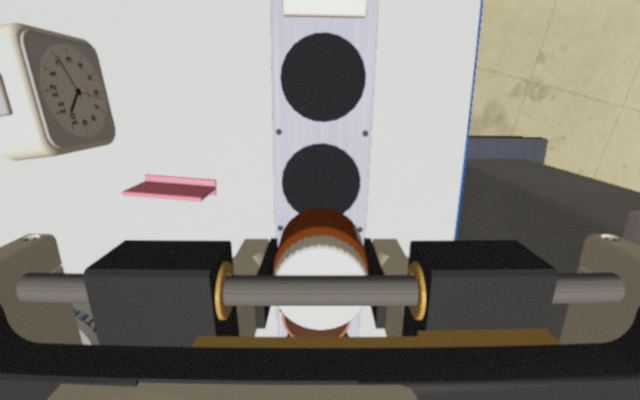

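Pads 3 and 4 are at (321,182) and (323,77), as expected, and the jar is held squarely. Lowering.

```bash
python3 -m pendant '[[1,0,10,0,0,0],[1,0,30,0,0,0],[1,0,55,0,0,0],[1,0,80,0,0,0],[1,0,105,0,0,0],[1,0,125,0,0,0],[1,0,135,0,0,0],[1,0,139,0,0,0],[1,0,141,0,0,0],[1,0,142.3,0,0,0],[1,0,143,0,0,0],[1,0,143.2,0,0,0],[1,0,143.2,0,0,0]]'
```

```text
time_s: 29.62
tcp_pos: [0.5007, -0.1978, 0.0368]
eef_rot: [-180.0, -0.0, -89.9]
contact_force: [-0.5, 0.5, -0.8]
gripper_width: 0.044
gripper_force: 12.0
```

```bash
python3 -m pendant '[[0,0,0.5,0,0,0],[0,0,0.5,0,0,0]]'
python3 -m pendant '[[0,0,0,0,0,0],[0,0,0,0,0,0],[0,0,0,0,0,0],[0,0,0,0,0,0],[0,0,-5,0,0,0],[0,0,-20,0,0,0],[0,0,-45,0,0,0],[0,0,-75,0,0,0],[0,0,-105,0,0,0],[0,0,-135,0,0,0],[0,0,-165,0,0,0],[0,0,-185,0,0,0],[0,0,-190,0,0,0],[0,0,-190,0,0,0]]' 87.5
python3 -m pendant '[[-15,-4,0,0,0,0],[-45,-11,0,0,0,0],[-85,-21,0,0,0,0],[-130,-33,0,0,0,0],[-175,-44,0,0,0,0],[-220,-55,0,0,0,0],[-265,-67,0,0,0,0],[-305,-77,0,0,0,0],[-340,-85,0,0,0,0],[-362,-91,0,0,0,0],[-370,-93,0,0,0,0],[-370,-93,0,0,0,0],[-370,-93,0,0,0,0]]'
python3 - <<'E'
from h import *
im,C=shot('wrist','w7'); print(pose()[1],proj(C,[(.593,.1725,.019)]))
m=(im[...,0]>120).astype(np.uint8); m[235:]=0
for c in cv2.findContours(m,cv2.RETR_EXTERNAL,cv2.CHAIN_APPROX_NONE)[0]:
    if 300<cv2.contourArea(c)<3000: P=ray(C,c.reshape(-1,2),.019); print(cv2.boundingRect(c),(P.min(0)+P.max(0))/2,np.ptp(P,axis=0))
E
```

```text
time_s: 29.88
tcp_pos: [0.5007, -0.1978, 0.0367]
eef_rot: [-180.0, -0.0, -89.9]
contact_force: [-2.4, 2.5, 6.4]
gripper_width: 0.0434
gripper_force: 12.0
time_s: 31.62
tcp_pos: [0.5004, -0.1977, 0.2263]
eef_rot: [-180.0, 0.0, -89.9]
contact_force: [0.5, 0.8, -1.2]
gripper_width: 0.0873
gripper_force: 0.0
time_s: 33.25
tcp_pos: [0.5926, 0.1715, 0.2261]
eef_rot: [180.0, -0.0, -89.9]
contact_force: [-0.6, 0.0, 0.7]
gripper_width: 0.0875
gripper_force: 0.0
[0.59269954 0.17144999 0.2262035 ] [[320.3611757  177.23579366]]
(302, 159, 36, 36) [0.59390608 0.17197643 0.019     ] [0.03724878 0.03792657 0.        ]
(0, 109, 535, 8) [0.65237361 0.10450915 0.019     ] [5.58044723e-01 5.90341295e-03 1.11022302e-16]
```

Tin is at (.5938,.1720). The black cleaner bowl stands near (.69,.24) and could meet the gripper body, so I'll turn the hand 34° away from it for this pick.

```bash
python3 -m pendant '[[-0.8,-1,20,0,0,0.12],[-0.8,-1,45,0,0,0.25],[-0.8,-1,75,0,0,0.38],[-0.8,-1,105,0,0,0.5],[-0.8,-1,130,0,0,0.6],[-0.8,-1,150,0,0,0.6],[-0.8,-1,168,0,0,0.6],[-0.8,-1,182,0,0,0.6],[-0.8,-1,192,0,0,0.6],[-0.8,-1,199,0,0,0.6],[-0.8,-1,203,0,0,0.6],[-0.8,-1,203,0,0,0.6],[-0.8,-1,203,0,0,0.6]]'
python3 -m pendant '[[0,0,0,0,0,0],[0,0,0,0,0,0],[0,0,0,0,0,0],[0,0,0,0,0,0],[0,0,0,0,0,0],[0,0,0,0,0,0],[0,0,0,0,0,0],[0,0,0,0,0,0],[0,0,0,0,0,0]]' 25 10
python3 -m pendant '[[0,0,-5,0,0,0],[0,0,-15,0,0,0],[0,0,-30,0,0,0],[0,0,-50,0,0,0],[0,0,-75,0,0,-0.1],[0,0,-100,0,0,-0.2],[0,0,-125,0,0,-0.3],[0,0,-147,0,0,-0.4],[0,0,-160,0,0,-0.5],[0,0,-160,0,0,-0.6],[0,0,-160,0,0,-0.6],[0,0,-160,0,0,-0.6]]'
```

```text
time_s: 34.92
tcp_pos: [0.5941, 0.1734, 0.0235]
eef_rot: [-180.0, 0.0, -124.3]
contact_force: [-0.2, -0.2, -0.7]
gripper_width: 0.0876
gripper_force: 0.0
time_s: 36.05
tcp_pos: [0.5939, 0.1732, 0.0231]
eef_rot: [180.0, 0.0, -124.3]
contact_force: [0.3, -0.0, -0.6]
gripper_width: 0.0372
gripper_force: 10.0
time_s: 37.55
tcp_pos: [0.5937, 0.1731, 0.1835]
eef_rot: [-180.0, 0.0, -90.0]
contact_force: [-1.0, -0.0, -0.4]
gripper_width: 0.0369
gripper_force: 10.0
```

```bash
python3 -m pendant '[[10,2,0,0,0,0],[30,6,0,0,0,0],[60,12,0,0,0,0],[95,19,0,0,0,0],[130,27,0,0,0,0],[165,34,0,0,0,0],[200,41,0,0,0,0],[235,48,0,0,0,0],[270,55,0,0,0,0],[305,62,0,0,0,0],[340,70,0,0,0,0],[375,77,0,0,0,0],[410,84,0,0,0,0],[438,90,0,0,0,0],[455,93,0,0,0,0],[463,94.5,0,0,0,0],[465,95,0,0,0,0],[465,95,0,0,0,0],[465,95,0,0,0,0]]'
python3 - <<'E'
from h import *
im,C=shot('wrist','w8'); print(pose()[1])
m=((im.max(2)<75)).astype(np.uint8); m[220:]=0
for c in cv2.findContours(m,cv2.RETR_EXTERNAL,cv2.CHAIN_APPROX_NONE)[0]:
    if cv2.contourArea(c)>300: P=ray(C,c.reshape(-1,2),.007);print(cv2.boundingRect(c),(P.min(0)+P.max(0))/2,np.ptp(P,axis=0),P.min(0))
E
```

```text
time_s: 39.92
tcp_pos: [0.5, -0.2914, 0.1831]
eef_rot: [-180.0, 0.0, -89.8]
contact_force: [0.1, 0.2, -0.2]
gripper_width: 0.0371
gripper_force: 10.0
[ 0.50002645 -0.29137555  0.18308837]
(458, 191, 40, 29) [ 0.34129182 -0.26921252  0.007     ] [0.04058142 0.02927924 0.        ] [ 0.32100111 -0.28385214  0.007     ]
(284, 144, 76, 75) [ 0.49936908 -0.29228717  0.007     ] [0.07291426 0.07368819 0.        ] [ 0.46291195 -0.32913127  0.007     ]
(480, 23, 160, 10) [ 0.28694231 -0.43424155  0.007     ] [1.49398773e-01 3.18817498e-03 1.11022302e-16] [ 0.21224293 -0.43583564  0.007     ]
```

View pics/w8.png

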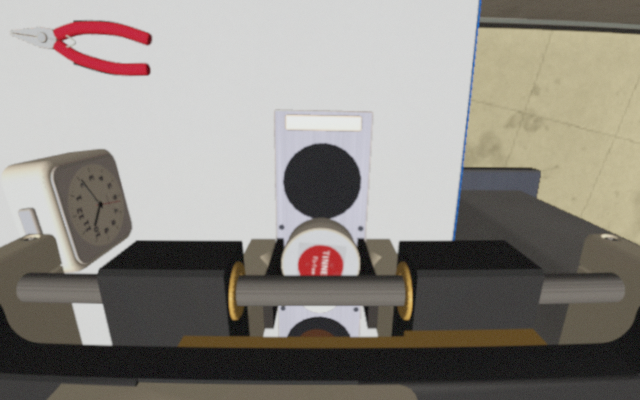

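Pad_4 is centred under (322,181) and the tin is held level. Lowering.

```bash
python3 -m pendant '[[1,0.7,10,0,0,0],[1,0.7,30,0,0,0],[1,0.7,55,0,0,0],[1,0.7,85,0,0,0],[1,0.7,115,0,0,0],[1,0.7,135,0,0,0],[1,0.7,145,0,0,0],[1,0.7,149,0,0,0],[1,0.7,151,0,0,0],[1,0.7,152.3,0,0,0],[1,0.7,153,0,0,0],[1,0.7,153.4,0,0,0],[1,0.7,153.4,0,0,0]]'
```

```text
time_s: 41.6
tcp_pos: [0.4993, -0.293, 0.03]
eef_rot: [-180.0, -0.0, -89.9]
contact_force: [0.2, 0.5, 2.1]
gripper_width: 0.0368
gripper_force: 10.0
```

Touching. I'll release, rise, and back off to view the row.

```bash
python3 -m pendant '[[0,0,0,0,0,0],[0,0,0,0,0,0],[0,0,0,0,0,0],[0,0,0,0,0,0],[0,0,-5,0,0,0],[0,0,-20,0,0,0],[0,0,-45,0,0,0],[0,0,-75,0,0,0],[0,0,-110,0,0,0],[0,0,-145,0,0,0],[0,0,-180,0,0,0],[0,0,-210,0,0,0],[0,0,-230,0,0,0],[0,0,-240,0,0,0],[0,0,-240,0,0,0]]' 87.5
python3 -m pendant '[[-15,0,0,0,0,0],[-45,0,0,0,0,0],[-85,0,0,0,0,0],[-130,0,0,0,0,0],[-175,0,0,0,0,0],[-220,0,0,0,0,0],[-255,0,0,0,0,0],[-275,0,0,0,0,0],[-280,0,0,0,0,0],[-280,0,0,0,0,0],[-280,0,0,0,0,0]]'
python3 - <<'E'
from h import *
im,C=shot('wrist','w9'); print(pose()[1]); im2,C2=shot('scene','s9')
a=cv2.resize(im2[110:240,300:390],None,fx=4,fy=4,interpolation=cv2.INTER_CUBIC)[:,:,::-1]
a=cv2.resize(a,(277,400)); b=cv2.resize(im[:,:,::-1],(512,320)); o=np.zeros((400,789,3),np.uint8); o[:,:277]=a; o[:320,277:]=b
cv2.imwrite('pics/fin.png',o)
P={'disp':(.504,-.008,.128),'cup':(.502,-.103,.085),'jar':(.5007,-.1973,.054),'tin':(.4992,-.2923,.026)}
print({k:(proj(C,[v]).round(0),proj(C2,[v]).round(1)) for k,v in P.items()})
E
```

```text
time_s: 43.48
tcp_pos: [0.4992, -0.293, 0.2705]
eef_rot: [-179.9, -0.0, -89.9]
contact_force: [-0.1, 0.4, -1.1]
gripper_width: 0.0874
gripper_force: 0.0
time_s: 44.85
tcp_pos: [0.4983, -0.0135, 0.2694]
eef_rot: [180.0, -0.0, -89.9]
contact_force: [-0.6, -0.3, 0.3]
gripper_width: 0.0877
gripper_force: 0.0
[ 0.49839153 -0.01359352  0.26948193]
{'disp': (array([[314., 198.]]), array([[339. , 188.9]])), 'cup': (array([[317.,  87.]]), array([[342.5, 172.4]])), 'jar': (array([[318., -15.]]), array([[345.6, 155.5]])), 'tin': (array([[ 320., -112.]]), array([[348.4, 139.6]]))}
```

View pics/fin.png

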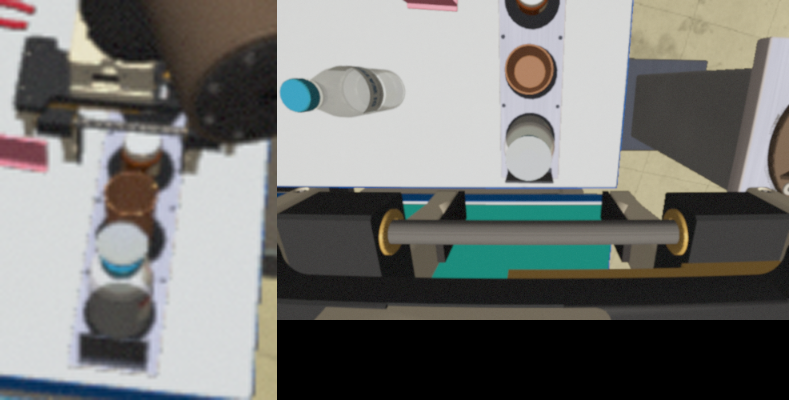

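Dispenser dish is at wrist pixel (315,196) and cup rim at (316,87), both where predicted. The jar and tin are hidden, so I'll check them from nearer.

```bash
python3 -m pendant '[[20,0,0,0,0,0],[60,0,0,0,0,0],[105,0,0,0,0,0],[150,0,0,0,0,0],[180,0,0,0,0,0],[190,0,0,0,0,0],[190,0,0,0,0,0],[190,0,0,0,0,0]]'
python3 - <<'E'
from h import *
im,C=shot('wrist','w10'); K=cv2.cvtColor(im,cv2.COLOR_RGB2HSV)
for n,X,R0 in (('jar',(.5007,-.1973,.054),.0205),('tin',(.4992,-.2923,.026),.019)):
    u,v=proj(C,[X])[0].astype(int); m=np.zeros(im.shape[:2],np.uint8); a=slice(max(v-27,0),min(v+27,235)),slice(u-27,u+27)
    m[a]=(im[...,0]>120)[a]; c=max(cv2.findContours(m,0,1)[0],key=cv2.contourArea); P=ray(C,c.reshape(-1,2),X[2])
    print(n,(u,v),cv2.boundingRect(c),(P.min(0)+P.max(0))/2,np.ptp(P,axis=0))
cv2.imwrite('pics/w10v.png',im[:,:,::-1])
E
```

```text
time_s: 45.95
tcp_pos: [0.4989, -0.2024, 0.2697]
eef_rot: [-180.0, 0.0, -89.9]
contact_force: [-0.5, 0.3, 0.0]
gripper_width: 0.0875
gripper_force: 0.0
jar (np.int64(319), np.int64(179)) (300, 159, 38, 38) [ 0.501377   -0.19887333  0.054     ] [0.04033523 0.04116202 0.        ]
tin (np.int64(320), np.int64(88)) (303, 69, 35, 37) [ 0.49992904 -0.29404539  0.026     ] [3.72957190e-02 3.77338745e-02 1.11022302e-16]
```

View pics/w10v.png

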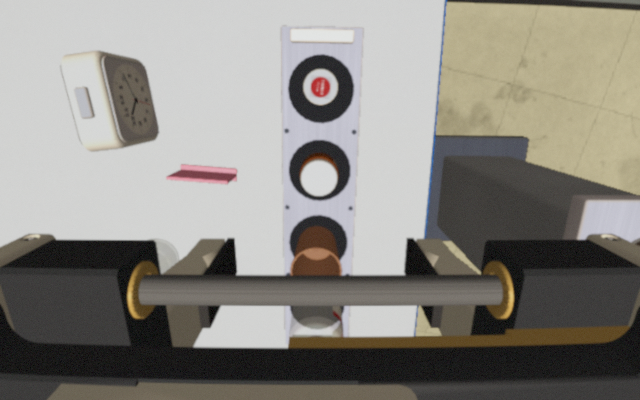

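The jar at (319,178) and the tin at (320,88) are upright and within 2 mm of their pad centres. Handing in.

```bash
python3 -c "
from plant import r
print(r.close_job())"
```

```text
the job is handed in; nothing more can be done
None
```

The job is handed in, with no verdict returned: the last pictures showed the dispenser, cup, jar and tin upright within about 2 mm of the centres of pads 1 to 4, starting at the tall steel stop, and the syringe was never approached.

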